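# Clip the vial carrier onto its spindle

## Task

The vial tumbler's blue carrier disc is loose on its spindle: pick the open steel retaining clip out of the white tray by its orange tab and push it sideways, flat on the disc, into the spindle's groove until it clicks fully home, then let go of it. Feel your way and push gently, without forcing the clip against the tumbler, and do not disturb the jar, the bottle or the bowl.

Things in the scene. Friction and masses are not known exactly. Their poses are not given: they have to be found in the camera images.
- clip: Flat open steel retaining clip, 4 mm thick, 71 mm long, 32 mm wide, about 75 g, lying flat in the tray, tab up. Origin: the seat centre (on the spindle axis once home), at the clip's underside; x points out of the open mouth, the way to push; z up. Slot between the two sprung prongs: 14 mm wide, bottom at x = -7 mm, so it stops hard on the neck; the plate reaches back to x = -60 mm.
- clip_tab (a point): Centre of the clip's upright orange grip tab, 16 x 16 mm, standing from 4 to 44 mm above the clip's underside; this point is at x = -46 mm, y = 0, 24 mm above the underside. Axes as the clip's. Grip across y.
- clip_mouth (a point): Middle of the clip's mouth, between the rounded lips of the prong tips, at x = +7 mm. The lips narrow the mouth to 10 mm and each springs aside 2 mm to pass the neck: this takes roughly 5 to 14 N, from about 13 mm short of the seat to 7 mm short; then the force falls, the lips close behind the neck, and the hard stop follows at the seat.
- stand: Vial tumbler, fixed: round white motor base, 150 mm diameter, 70 mm high; origin at the centre of its underside, on the vertical spindle axis. On it a blue carrier disc, 130 mm wide, its top 95 to 125 mm above the origin: packed up differently each time and not measured, so feel for it; it sits on a light spring (1 N to start, 3 mm down at 9 N). The clip must never press on it with over 30 N.
- spindle_foot (a point): Point on the spindle axis, 70 mm above the tumbler's underside, below the disc. The groove starts at the disc's top: a neck of 14 mm diameter, 6.5 mm high (2.5 mm play for the clip), under a steel head of 24 mm diameter, 15.5 mm high. Neck and head are rigid and rise with the disc's unmeasured height. The clip may come in from any side.
- tray: Shallow white tray, 200 x 160 mm, floor 4 mm thick, rim 8 mm high, fixed; origin at the centre of its underside.
- jar: White jar with a black lid, 68 mm diameter, 85 mm tall; origin at the centre of its underside. Leave it alone.
- flask: Glass bottle with a red cap, 60 mm diameter, 130 mm tall; origin at the centre of its underside. Leave it alone.
- bowl: Green plastic bowl, 110 mm across, 60 mm tall; origin at the centre of its underside. Leave it alone.
Not all that is in view belongs to the job. Of the things like the clip, leave any that is purple; of the rest the larger one is meant. Of the things shaped like the stand, the white one is meant.

How it is judged:
By the outcome, as a careful person would: the job done as asked, in the order asked, and still so for the second after the job is handed in, with the robot touching nothing.
It also fails if it takes over 59 s, if anything falls off the work surface, if the arm or the gripper's body presses on something with over 40 N, if the wrist force passes 120 N, or if a joint passes its speed limit or range.

## Robot

A 6-joint arm with a two-finger parallel gripper is mounted at the origin on the work surface. World frame = base frame: x ahead of the robot, y to its left, z up, the work surface at z = 0. Lengths are in m, angles in degrees, forces in N, time in s.
With the tool pointing down it reaches from about 0.325 to 0.775 m from the base axis. Payload 5.5 kg.
Tool frame: the origin (TCP) lies at the centre of the arm's flange, where the gripper is bolted on; the fingertips stand 182 mm ahead of it and the grasp point (between the pads) lies 163 mm ahead of it; z points along the fingers, y is the direction in which the jaws open and shut (so a half turn about z gives the same grasp; the last joint's range is limited). The gripper opens to 88 mm and grips with 3 to 60 N. Pads are 20 mm wide; open, the fingers measure 115 mm over their backs; the gripper's body (75 mm by 178 mm) begins 61 mm behind the grasp point.
Start: joints at [-73.264, 5.22, 70.514, -0, 104.267, -3.249], TCP at [0.205, -0.564, 0.405] pointing down, gripper open.
Joint ranges: [-164.24, 164.24], [-49.07, 125.15], [9.68, 141.18], [-86.29, 266.29], [3.28, 154.24], [-151.56, 151.56]. Speed limits (degrees/s): [147.25, 147.25, 172.46, 180, 180, 180].

## Interface

Orientations are given as [roll, pitch, yaw] about the fixed x, y, z axes, in that order (R = Rz(yaw) Ry(pitch) Rx(roll)).
In Python, from station import r gives the robot as it stands. The module is installed in compiled form; this text tells all that it offers. Calls block until the motion is done:
- r.reach(position, orientation): joint-space move of the TCP to a pose.
- r.servo_line(position, rotation=None, speed=0.15): straight line of the TCP; rotation=None keeps the orientation; speed is the mean speed in m/s.
- r.move_joints(angles): joint-space move.
- r.let_go() and r.grab(squeeze=None): open the fingers fully, or close them until they stop; squeeze is the grip in N (None keeps the last).
- r.wait(seconds).
- r.inverse_kinematics(position, orientation): joint angles nearest the present ones, or None.
- r.sense(): the state.
- r.snapshot(name): name is "scene" or "top" or "wrist"; returns a dict with "frame" (384x512x3 uint8, red, green, blue), "fx", "fy", "cx", "cy" (pixels), "R" (3x3) and "t" (3): a world point X has camera coordinates R X + t. Camera axes: x right, y down, z forward; pixel columns grow to the right and rows downward; lengths in m; the calibration is good to about 2 mm. A picture is of the moment at which its call begins. There is no depth.
A pose or a line that the arm cannot do raises r.IKError and nothing moves.
- r.hand_in(): hands the job in, once; it reports no verdict.
The state is a dict: "clock": time; "joints": joint angles; "joint_vel": joint speeds; "joint_torque": joint torques, N m; "tcp_pos": TCP position; "orientation": TCP orientation; "contact_force": force on the tool from outside, world axes, zero at the start; "torque": the same for the moment, N m; "opening": finger opening in m.
Only numpy, scipy, OpenCV 4.12 (cv2) and the standard library are available. Lean on these libraries where they do the work, as an engineer would, in place of code of your own. Each camera call takes 0.05 s, during which the arm holds its last target.

## Working session

There is one attempt and no reset: what is moved stays moved. The work goes in short steps, each a Python script; the robot and the scene stay as the last script left them, time stands still between calls to the robot, and variables do not carry over. Pictures are saved under pics/ and viewed, and the job is handed in when it is done.

```bash
mkdir -p pics
python3 - <<'E'
from station import r
import cv2,pickle
d={}
for n in("scene","top","wrist"):
    s=r.snapshot(n);d[n]=s
    cv2.imwrite(f"pics/a_{n}.png",s["frame"][:,:,::-1])
    print(n,s["fx"],s["fy"],s["cx"],s["cy"],s["R"],s["t"])
pickle.dump(d,open("a.pkl","wb"))
print(r.sense())
E
```

```text
scene 422.69403973498015 422.69403973498015 250.73997079142995 192.61175290876938 [[-0.80393282  0.59463442  0.01009598]
 [ 0.38897328  0.5385735  -0.74742114]
 [-0.44987976 -0.59694932 -0.66427382]] [ 0.45634852 -0.17447217  1.4953445 ]
top 409.5347520584339 409.5347520584339 264.2361389366006 191.73381585861907 [[ 0.12846444 -0.99171342  0.00117177]
 [-0.96917308 -0.12579493 -0.21184704]
 [ 0.21023896  0.02607916 -0.97730213]] [-0.06580071  0.53417566  1.07325428]
wrist 265.5939541907795 265.5939541907795 259.61446817270877 190.95241213656774 [[ 3.41514039e-01 -9.39876497e-01 -5.76083380e-04]
 [-8.98112361e-01 -3.26519160e-01  2.94583477e-01]
 [-2.77060189e-01 -1.00087005e-01 -9.55625577e-01]] [-0.59986196 -0.0367727   0.39119927]
{'clock': 0.15, 'joints': array([-7.32635010e+01,  5.25422554e+00,  7.05646014e+01, -1.37708747e-03,
        1.04268870e+02, -3.24816713e+00]), 'joint_vel': array([ 0.00882482, -0.11433922, -0.13473227, -0.02821993, -0.08743429,
       -0.06705854]), 'joint_torque': array([ 1.50505017e-03, -4.47044957e+01, -4.06907988e+01,  6.98587624e-02,
        2.74564762e-02, -1.21846147e-04]), 'tcp_pos': array([ 0.2050747 , -0.56391682,  0.40376979]), 'orientation': array([-1.79912368e+02, -3.63599797e-03,  1.99843250e+01]), 'contact_force': array([ 0.09734813, -0.38343367,  0.23154093]), 'torque': array([ 0.00420092,  0.0063882 , -0.00759846]), 'opening': 0.08802281522965485}
```

View pics/a_scene.png

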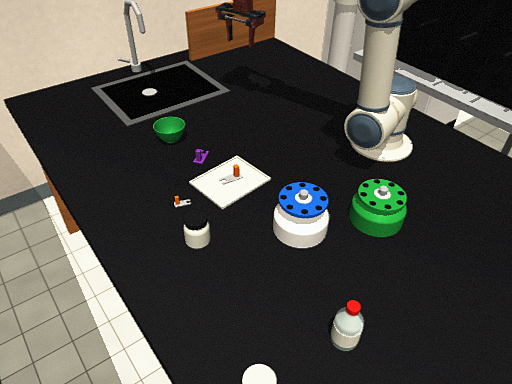

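View pics/a_top.png

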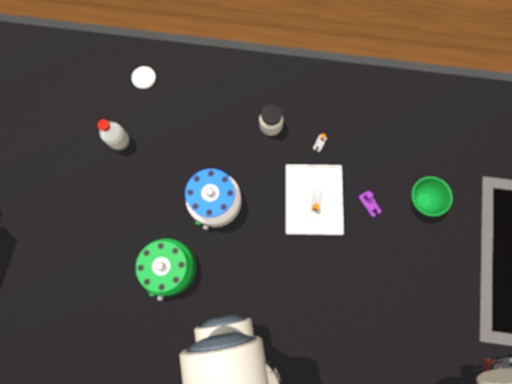

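View pics/a_wrist.png

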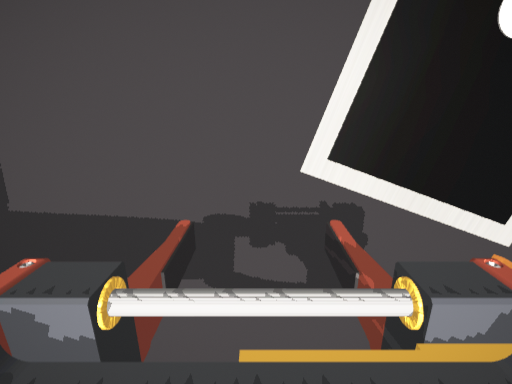

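The scene shows the target clip in the white tray (tab about (236,170) in scene and (316,208) in top). The white stand with the blue disc has its head at about (303,196) in scene and (210,192) in top. The small orange clip, the purple clip and the green stand are distractors.

```bash
cat > h.py <<'E'
import numpy as np,cv2
def ray(s,u,v):
    d=np.array([(u-s["cx"])/s["fx"],(v-s["cy"])/s["fy"],1.]);R=np.array(s["R"]);t=np.array(s["t"])
    return -R.T@t,R.T@d
def onz(s,u,v,z):
    o,d=ray(s,u,v);return o+d*(z-o[2])/d[2]
def tri(*obs):
    A=np.zeros((3,3));b=np.zeros(3);rs=[]
    for s,u,v in obs:
        o,d=ray(s,u,v);d=d/np.linalg.norm(d);P=np.eye(3)-np.outer(d,d);A+=P;b+=P@o;rs.append((o,P))
    x=np.linalg.solve(A,b);return x,[np.linalg.norm(P@(x-o)) for o,P in rs]
def proj(s,X):
    c=np.array(s["R"])@X+np.array(s["t"]);return s["fx"]*c[0]/c[2]+s["cx"],s["fy"]*c[1]/c[2]+s["cy"]
def blobs(mask,mn=8):
    n,l,st,c=cv2.connectedComponentsWithStats(mask.astype(np.uint8));return [(st[i].tolist(),c[i].round(2).tolist()) for i in range(1,n) if st[i][4]>=mn]
E
python3 - <<'E'
import pickle,cv2,numpy as np
from h import *
d=pickle.load(open("a.pkl","rb"))
for n in("scene","top"):
    f=d[n]["frame"];h=cv2.cvtColor(f,cv2.COLOR_RGB2HSV);H,S,V=[h[...,i].astype(int) for i in range(3)]
    print(n,"orange",blobs((H>5)&(H<18)&(S>150)&(V>120),5))
    print("blue",blobs((H>95)&(H<125)&(S>120)&(V>80),80))
    x,y,w,z=(285,150,220,235) if n=="top" else (0,0,0,0)
    b={"scene":(180,110,350,260),"top":(170,110,360,250)}[n]
    cv2.imwrite(f"pics/b_{n}.png",cv2.resize(f[b[1]:b[3],b[0]:b[2],::-1],None,fx=4,fy=4,interpolation=cv2.INTER_CUBIC))
E
```

```text
scene orange [([227, 1, 7, 3, 11], [230.36, 1.73]), ([253, 0, 23, 11, 196], [263.64, 4.6]), ([186, 3, 37, 10, 70], [203.11, 7.9]), ([188, 9, 38, 28, 519], [203.79, 21.84]), ([266, 10, 8, 4, 15], [269.6, 11.4]), ([234, 15, 14, 5, 34], [240.35, 17.29]), ([264, 17, 7, 7, 23], [266.74, 19.74]), ([232, 20, 17, 16, 173], [239.01, 27.58]), ([273, 27, 2, 6, 7], [273.86, 29.57]), ([224, 31, 3, 9, 13], [225.46, 34.85]), ([254, 33, 20, 9, 75], [263.01, 37.2]), ([191, 38, 58, 22, 324], [216.37, 48.42]), ([190, 40, 5, 2, 5], [192.0, 40.2]), ([233, 164, 6, 13, 57], [235.98, 170.26]), ([44, 171, 35, 63, 331], [63.71, 210.01]), ([174, 195, 5, 10, 33], [176.52, 199.45])]
blue [([278, 182, 51, 36, 1107], [302.96, 200.0])]
top orange [([0, 0, 512, 72, 21615], [316.19, 24.17]), ([322, 133, 5, 6, 12], [323.5, 134.92]), ([313, 208, 5, 2, 6], [314.83, 208.5])]
blue [([184, 168, 50, 49, 1439], [209.04, 191.41])]
```

```bash
ls pics
```

```text
a_scene.png
a_top.png
a_wrist.png
b_scene.png
b_top.png
```

View pics/b_scene.png

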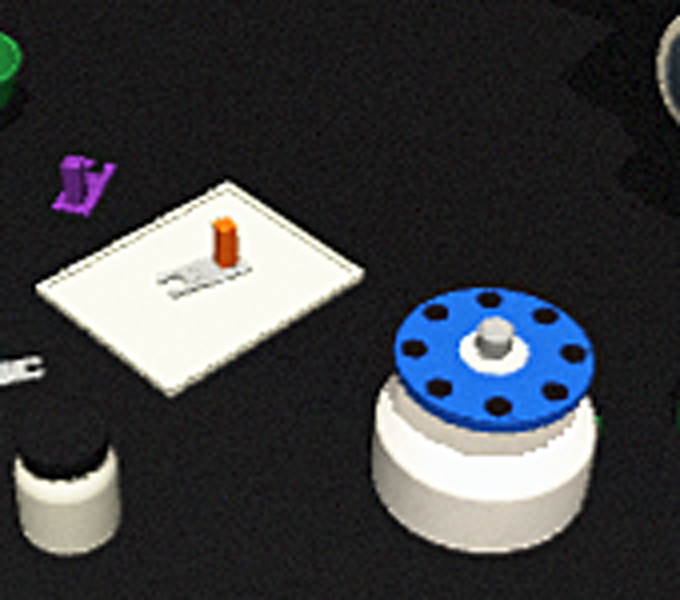

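View pics/b_top.png

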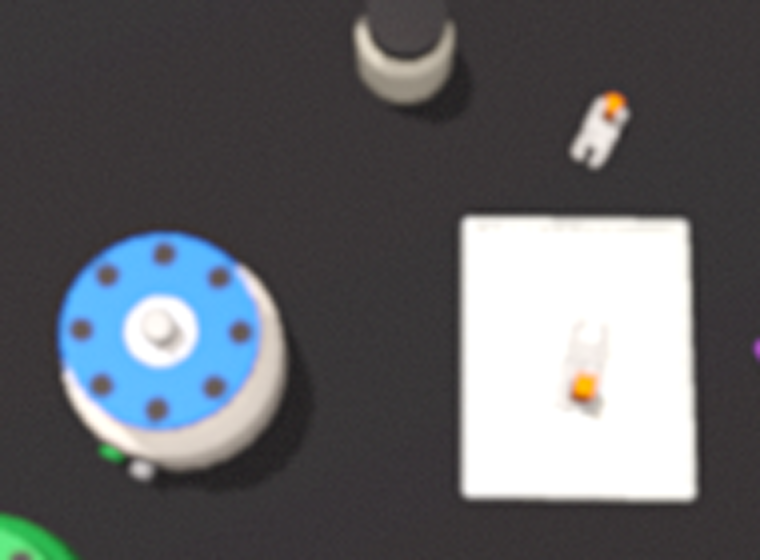

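Run:
```python
import pickle
from h import *
d=pickle.load(open("a.pkl","rb"));T=d["top"];S=d["scene"]
print("tab top",tri((T,316,206.5),(S,180+225/4,110+220/4)), onz(T,316,206.5,.048))
print("tab base",onz(S,180+227/4,110+264/4,.008))
print("mouth tips",onz(T,170+590/4,110+322/4,.008),"back",onz(T,170+581/4,110+408/4,.008))
print("head top",tri((T,170+158/4,110+323/4),(S,180+495/4,110+325/4)))
for z in(.095,.11,.125): print(z,onz(T,209.04,191.41,z),onz(S,302.96,200,z))
for u,v in((132,77),(70,28)):pass
print("jar lid",onz(T,271,114,.085),"bowl",onz(T,432,196,.05),"flask",onz(T,104,125,.13),"tray",onz(T,314.5,199.5,.008))
print("small clip",onz(T,322,140,.01),"green head",onz(T,161,267,.12))
for n in d: print(n,-d[n]["R"].T@d[n]["t"])
```

```text
tab top (array([ 0.51760554, -0.14380654,  0.04729552]), [np.float64(0.000348165807048139), np.float64(0.0003481658070481521)]) [ 0.51720947 -0.14348807  0.048     ]
tab base [ 0.52042209 -0.13848474  0.008     ]
mouth tips [ 0.57220037 -0.14722053  0.008     ] back [ 0.50885696 -0.14720558  0.008     ]
head top (array([0.50494851, 0.14162579, 0.13632618]), [np.float64(0.0010898479652783131), np.float64(0.0010898479652782698)])
0.095 [0.51201888 0.14848494 0.095     ] [0.49509443 0.13486073 0.095     ]
0.11 [0.509046   0.14603164 0.11      ] [0.50712831 0.14626617 0.11      ]
0.125 [0.50607313 0.14357834 0.125     ] [0.51916219 0.1576716  0.125     ]
jar lid [0.7560784  0.01254749 0.085     ] bowl [ 0.58765504 -0.45939506  0.05      ] flask [0.64838464 0.44950881 0.13      ] tray [ 0.5447488  -0.14135104  0.008     ]
small clip [ 0.72577965 -0.14474255  0.01      ] green head [0.30025157 0.2332751  0.12      ]
scene [1.1074638  0.71525044 0.85830672]
top [ 0.30052185 -0.02604843  1.16213434]
wrist [ 0.28022101 -0.53664918  0.38432709]
```

Run:
```python
from station import r
import cv2,pickle
r.reach([0.49,-0.144,0.36],[180,0,0])
s=r.snapshot("wrist");pickle.dump(s,open("w1.pkl","wb"));cv2.imwrite("pics/w1.png",s["frame"][:,:,::-1])
print(r.sense()["clock"],r.sense()["contact_force"],r.sense()["tcp_pos"])
r.reach([0.47,0.145,0.40],[180,0,0])
s=r.snapshot("wrist");pickle.dump(s,open("w2.pkl","wb"));cv2.imwrite("pics/w2.png",s["frame"][:,:,::-1])
print(r.sense()["clock"],r.sense()["contact_force"],r.sense()["tcp_pos"],r.sense()["joints"])
```

```text
2.05 [-0.53110479  0.53782918 -0.35817402] [ 0.48990086 -0.14477295  0.36009743]
3.225 [-0.75714162 -0.16598556  0.68366737] [0.47039823 0.14392435 0.39963803] [ 1.30577473e+01 -1.14923482e+01  8.71314333e+01 -2.67228013e-02
  1.04393191e+02  1.03147228e+02]
```

View pics/w1.png

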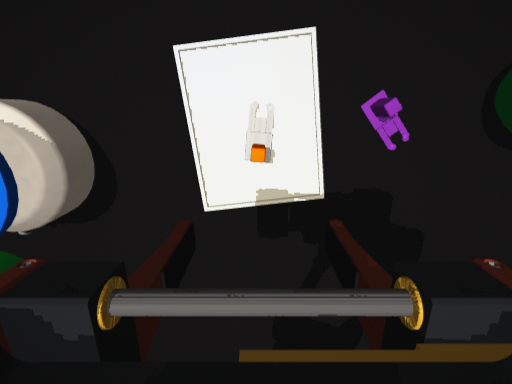

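View pics/w2.png

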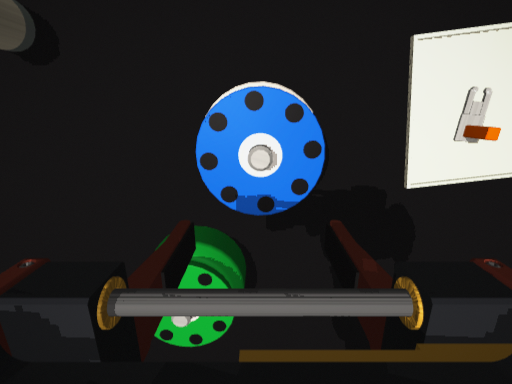

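Wrist view 1: clip with the orange tab at about (258,154) and prongs pointing up to about (262,106). Wrist view 2: blue disc centred at about (261,149), head at about (260,157). Measuring these more finely.

Run:
```python
import pickle,cv2
from h import *
w1=pickle.load(open("w1.pkl","rb"));w2=pickle.load(open("w2.pkl","rb"))
f=w1["frame"];h=cv2.cvtColor(f,cv2.COLOR_RGB2HSV).astype(int)
print(blobs((h[...,0]<18)&(h[...,1]>150)&(h[...,2]>120)&(np.arange(384)[:,None]<200),20))
h=cv2.cvtColor(w2["frame"],cv2.COLOR_RGB2HSV).astype(int)
m=((h[...,0]>95)&(h[...,0]<125)&(h[...,1]>120)&(h[...,2]>60)).astype(np.uint8)
c=max(cv2.findContours(m,cv2.RETR_EXTERNAL,cv2.CHAIN_APPROX_NONE)[0],key=cv2.contourArea)
e=cv2.fitEllipse(c);print(e)
for z in(.095,.105,.11,.115,.125):
    p=onz(w2,*e[0],z);print(z,p,[np.linalg.norm(p-onz(w2,e[0][0]+s*e[1][0]/2,e[0][1],z)) for s in(1,-1)])
cv2.imwrite("pics/w1z.png",cv2.resize(f[90:180,200:310,::-1],None,fx=7,fy=6.6,interpolation=cv2.INTER_CUBIC)[:600])
cv2.imwrite("pics/w2z.png",cv2.resize(w2["frame"][110:200,210:310,::-1],None,fx=6,fy=6,interpolation=cv2.INTER_CUBIC))
```

```text
[([251, 144, 15, 18, 207], [257.84, 153.41])]
((259.8595275878906, 150.66075134277344), (128.09329223632812, 129.09706115722656), 85.00200653076172)
0.095 [0.5076912  0.14287883 0.095     ] [np.float64(0.06883081320511736), np.float64(0.06876946085603991)]
0.105 [0.50918586 0.14290464 0.105     ] [np.float64(0.06641906756708764), np.float64(0.06635986492761528)]
0.11 [0.50993319 0.14291754 0.11      ] [np.float64(0.06521319474807277), np.float64(0.06515506696340294)]
0.115 [0.51068052 0.14293044 0.115     ] [np.float64(0.06400732192905793), np.float64(0.0639502689991906)]
0.125 [0.51217518 0.14295624 0.125     ] [np.float64(0.0615955762910282), np.float64(0.06154067307076594)]
```

View pics/w1z.png

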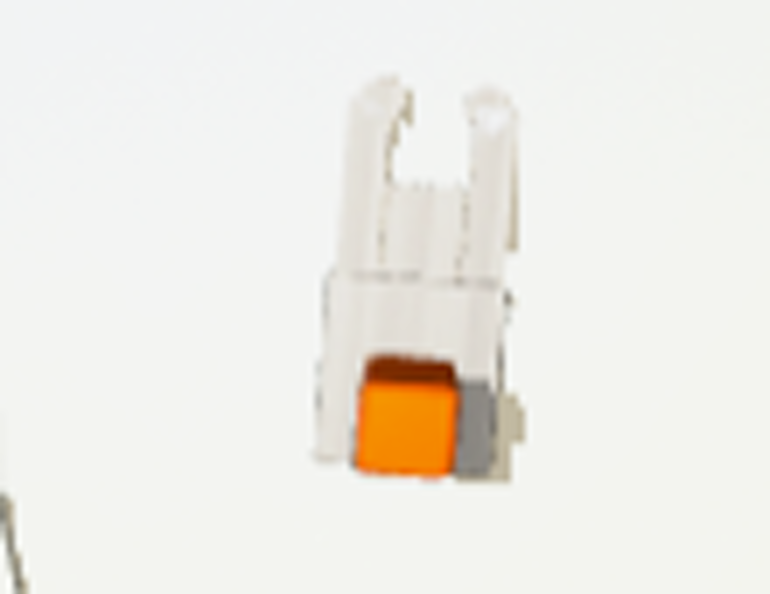

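View pics/w2z.png

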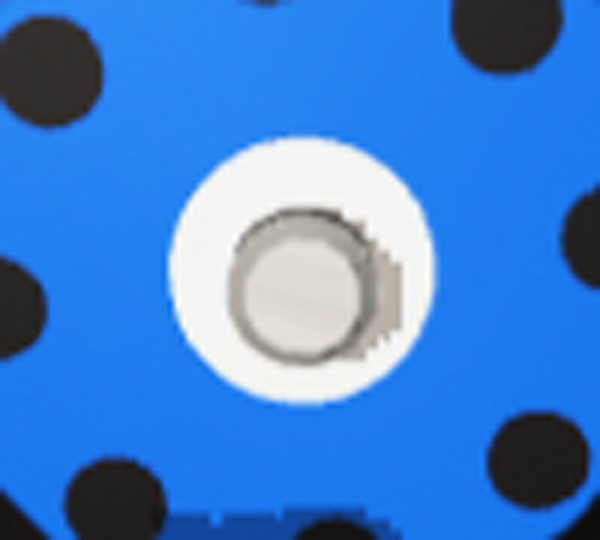

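Run:
```python
import pickle,cv2
from h import *
w1=pickle.load(open("w1.pkl","rb"));w2=pickle.load(open("w2.pkl","rb"));d=pickle.load(open("a.pkl","rb"));T=d["top"];S=d["scene"]
a=lambda x,y:(200+(x+.5)/7-.5,90+(y+.5)/6.6-.5)
P={k:onz(w1,*a(*v),z) for k,(v,z) in dict(tipL=((388,78),.008),tipR=((490,90),.008),bL=((316,460),.006),bR=((498,480),.006),slotL=((388,185),.008),slotR=((470,185),.008),legL=((352,110),.008),legLb=((337,268),.008),legRa=((515,110),.008),legRb=((499,283),.008),tabTL=((361,382),.048),tabTR=((457,384),.048),tabBL=((356,472),.048),tabBR=((453,474),.048)).items()}
for k in P: print(k,P[k].round(4))
print("tab top", onz(w1,*a(407,428),.048))
b=lambda x,y:(210+(x+.5)/6-.5,110+(y+.5)/6-.5)
q=lambda x,y,ox,oy:(ox+(x+.5)/4-.5,oy+(y+.5)/4-.5)
hub=[(w2,*b(303,270)),(T,*q(161,331,170,110)),(S,*q(495,352,180,110))]
head=[(w2,*b(303,295)),(T,*q(158,323,170,110)),(S,*q(495,326,180,110))]
print(tri(*hub),tri(*head))
print(onz(w2,*b(303,270),.11),onz(w2,*b(303,295),.132))
print([onz(w2,*b(x,270),.11)[1] for x in(168,436)],[onz(w2,*b(x,295),.132)[1] for x in(243,362)])
```

```text
tipL [ 0.5788 -0.1402  0.008 ]
tipR [ 0.5768 -0.1576  0.008 ]
bL [ 0.5091 -0.1267  0.006 ]
bR [ 0.5052 -0.1598  0.006 ]
slotL [ 0.5603 -0.1401  0.008 ]
slotR [ 0.5602 -0.1543  0.008 ]
legL [ 0.5733 -0.1341  0.008 ]
legLb [ 0.5454 -0.1311  0.008 ]
legRa [ 0.5733 -0.1619  0.008 ]
legRb [ 0.5427 -0.1595  0.008 ]
tabTL [ 0.5298 -0.1363  0.048 ]
tabTR [ 0.5295 -0.1514  0.048 ]
tabBL [ 0.5147 -0.1353  0.048 ]
tabBR [ 0.5143 -0.1508  0.048 ]
tab top [ 0.52213056 -0.14349071  0.048     ]
(array([0.50564643, 0.14315529, 0.11515288]), [np.float64(0.001195839762992203), np.float64(0.0005430270068106974), np.float64(0.001574314199680386)]) (array([0.50624632, 0.1423828 , 0.13756379]), [np.float64(0.0005319509217832973), np.float64(0.0006445749558404665), np.float64(0.0004859699939495632)])
[0.50592448 0.14269281 0.11      ] [0.50559215 0.14277087 0.132     ]
[np.float64(0.16568883765395365), np.float64(0.1200303896738234)] [np.float64(0.15220435167646248), np.float64(0.13349332256009824)]
```

Run:
```python
from station import r
import cv2,pickle,numpy as np
r.reach([0.521,-0.144,0.27],[180,0,-4.5])
r.servo_line([0.521,-0.144,0.195],speed=0.08)
s=r.sense();print(s["clock"],s["tcp_pos"],s["contact_force"])
r.grab(40)
s=r.sense();print(s["clock"],s["opening"],s["contact_force"],s["tcp_pos"],s["orientation"])
r.servo_line([0.521,-0.144,0.28],speed=0.1)
r.wait(.3)
s=r.sense();print(s["clock"],s["opening"],s["contact_force"],s["torque"],s["tcp_pos"],s["orientation"])
w=r.snapshot("wrist");pickle.dump(w,open("w3.pkl","wb"));cv2.imwrite("pics/w3.png",w["frame"][:,:,::-1])
```

```text
5.525 [ 0.52125466 -0.14410259  0.19573281] [-0.05136707 -0.19788713  0.01756191]
6.625 0.015720816666215904 [0.24686201 0.63952964 0.13387725] [ 0.52099761 -0.14397744  0.19499615] [-1.79997563e+02  3.01282404e-03 -4.49671266e+00]
7.925 0.016027587885351385 [ 0.12212184  0.00275472 -0.71577508] [ 0.04362921  0.02951138 -0.05092837] [ 0.52093818 -0.14398527  0.27948769] [-1.79989791e+02  4.73821112e-02 -4.50006394e+00]
```

View pics/w3.png

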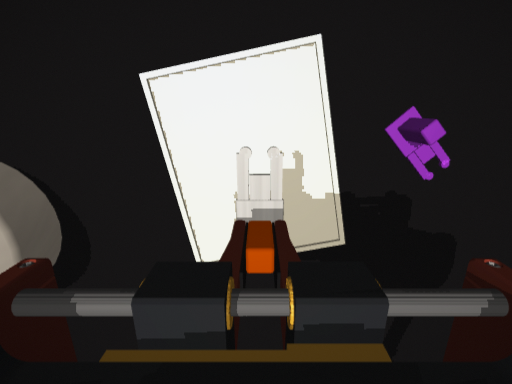

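The clip is lifted and square in the fingers, with lips at about (245,150) and (276,152). Measuring mouth position in the tool frame.

Run:
```python
import pickle,cv2
from h import *
w=pickle.load(open("w3.pkl","rb"))
f=w["frame"]
cv2.imwrite("pics/w3z.png",cv2.resize(f[135:235,210:310,::-1],None,fx=6,fy=6,interpolation=cv2.INTER_CUBIC))
```

```text
(no output)
```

View pics/w3z.png

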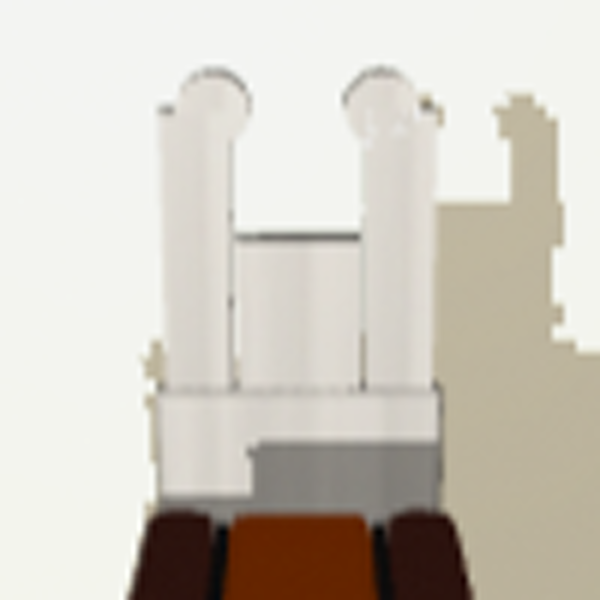

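Run:
```python
import pickle,cv2
from h import *
w=pickle.load(open("w3.pkl","rb"))
b=lambda x,y:(210+(x+.5)/6-.5,135+(y+.5)/6-.5)
tcp=np.array([0.52094,-0.14399,0.27949]);c,s=np.cos(np.radians(-4.5)),np.sin(np.radians(-4.5))
for n,p in dict(tipL=(215,68),tipR=(381,68),mouthL=(250,100),mouthR=(342,100),slotbL=(232,237),slotbR=(361,237),legL=(163,130),legR=(434,130),plL=(158,390),plR=(440,390)).items():
    q=onz(w,*b(*p),.0925)-tcp; print(n,"fwd %.4f left %.4f"%(c*q[0]+s*q[1],-s*q[0]+c*q[1]))
```

```text
tipL fwd 0.0579 left 0.0082
tipR fwd 0.0579 left -0.0092
mouthL fwd 0.0545 left 0.0046
mouthR fwd 0.0545 left -0.0051
slotbL fwd 0.0398 left 0.0067
slotbR fwd 0.0397 left -0.0073
legL fwd 0.0514 left 0.0138
legR fwd 0.0514 left -0.0149
plL fwd 0.0223 left 0.0151
plR fwd 0.0223 left -0.0162
```

Sizes match the spec: mouth about 10 mm, slot 14 mm, seat 46.8 mm ahead of the TCP, lateral offset -0.4 mm. Next I move beside the spindle and feel for the disc.

Run:
```python
from station import r
import cv2,pickle,numpy as np
r.servo_line([0.521,-0.144,0.36],speed=0.15)
r.reach([0.426,0.1431,0.36],[180,0,0])
r.servo_line([0.426,0.1431,0.316],speed=0.06)
r.wait(.4)
f0=np.mean([r.sense()["contact_force"]],axis=0)
fs=[]
for i in range(4): fs.append(r.sense()["contact_force"]); r.wait(.03)
f0=np.mean(fs,0);s=r.sense();print(s["clock"],f0,np.std(fs,0),s["torque"],s["tcp_pos"],s["orientation"])
w=r.snapshot("wrist");pickle.dump(w,open("w4.pkl","wb"));cv2.imwrite("pics/w4.png",w["frame"][:,:,::-1])
w=r.snapshot("scene");pickle.dump(w,open("s4.pkl","wb"));cv2.imwrite("pics/s4.png",cv2.resize(w["frame"][120:260,230:400,::-1],None,fx=4,fy=4,interpolation=cv2.INTER_CUBIC))
np.save("f0.npy",f0)
```

```text
11.2333 [ 0.34098943  0.04010888 -0.74618691] [0.44806123 0.25981186 0.4515886 ] [ 0.04686823 -0.00334353 -0.055863  ] [0.42600613 0.14311287 0.31604258] [-1.79996097e+02 -3.90032005e-03  9.50988677e-04]
```

View pics/w4.png

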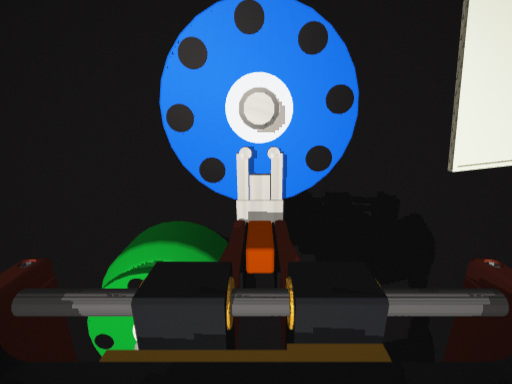

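View pics/s4.png

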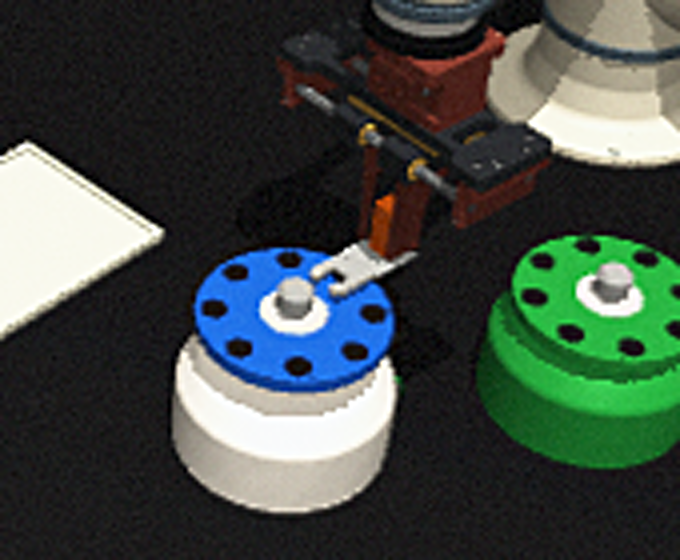

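The picture shows the clip hovering over the blue disc, mouth facing the spindle head at about (259,106), lips at about (245,153) and (275,153). Checking the lateral alignment from this view.

Run:
```python
import pickle,cv2
from h import *
w=pickle.load(open("w4.pkl","rb"))
h=cv2.cvtColor(w["frame"],cv2.COLOR_RGB2HSV).astype(int)
m=((h[...,1]<60)).astype(np.uint8)[60:143,215:305]
cs=cv2.findContours(m,cv2.RETR_EXTERNAL,cv2.CHAIN_APPROX_NONE)[0]
c=max(cs,key=cv2.contourArea);e=cv2.fitEllipse(c);print("hub",e[0][0]+215,e[0][1]+60,e[1])
p=onz(w,e[0][0]+215,e[0][1]+60,.115);print(p)
cv2.imwrite("pics/w4z.png",cv2.resize(w["frame"][65:165,210:310,::-1],None,fx=6,fy=6,interpolation=cv2.INTER_CUBIC))
```

```text
hub 258.6249465942383 107.08044052124023 (66.74849700927734, 70.41001892089844)
[0.50736271 0.14305378 0.115     ]
```

View pics/w4z.png

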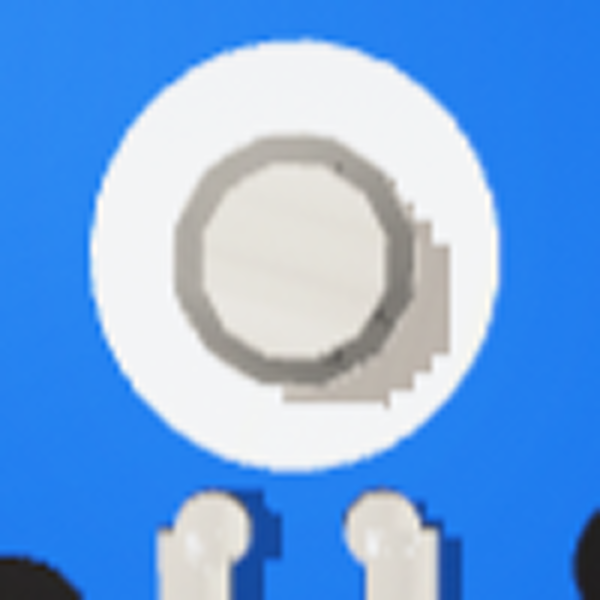

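```bash
cat > f.py <<'E'
from station import r
import numpy as np
def force(n=4):
    a=[];t=[]
    for i in range(n):
        s=r.sense();a.append(s["contact_force"]);t.append(s["torque"]);r.wait(.02)
    return np.mean(a,0),np.mean(t,0),s
E
python3 - <<'E'
from f import *
Y=.1435
r.servo_line([.427,Y,.3135],speed=.03); r.wait(.2)
f0,t0,s=force(6);print(s["clock"],f0,t0)
z=.3135
while z>.284:
    z-=.0006
    r.servo_line([.427,Y,z],speed=.03)
    f,t,s=force(3)
    d=f-f0;print("%.2f z%.4f act%.4f"%(s["clock"],z,s["tcp_pos"][2]),d.round(2),(t-t0).round(3))
    if d[2]>2.0: 
        f,t,s=force(5);d=f-f0;print("chk",d.round(2))
        if d[2]>1.6: break
np.save("f0.npy",f0)
E
```

```text
11.8667 [ 0.00980821 -0.00112859 -0.58099533] [0.01420111 0.01862077 0.01480996]
12.17 z0.3129 act0.3129 [-0.2 -0.2 -0.2] [-0.     0.009 -0.028]
12.47 z0.3123 act0.3122 [-0.44 -0.01 -0.23] [-0.035 -0.003 -0.043]
12.77 z0.3117 act0.3117 [ 0.02  0.23 -0.06] [-0.03   0.025 -0.061]
13.07 z0.3111 act0.3111 [-0.04 -0.2  -0.25] [ 0.012  0.014 -0.034]
13.37 z0.3105 act0.3105 [0.3  0.34 0.15] [-0.006  0.015 -0.019]
13.67 z0.3099 act0.3099 [0.07 0.37 0.31] [ 0.015  0.026 -0.009]
13.97 z0.3093 act0.3092 [-0.63  0.3   0.26] [ 0.012  0.    -0.015]
14.27 z0.3087 act0.3087 [-0.01 -0.48  0.03] [ 0.021 -0.004 -0.02 ]
14.57 z0.3081 act0.3081 [-0.09  0.24 -0.47] [ 0.005 -0.001 -0.04 ]
14.87 z0.3075 act0.3074 [-0.01 -0.27 -0.09] [-0.018  0.003 -0.008]
15.17 z0.3069 act0.3070 [0.17 0.33 0.08] [ 0.01  -0.029  0.015]
15.47 z0.3063 act0.3066 [-1.26 -0.01  2.71] [-0.029  0.1   -0.007]
chk [-1.3  -0.42  2.65]
```

Touch at TCP z of about 0.307, so the disc top is about 0.116, which agrees with vision (0.115). I lift 0.7 mm into the groove's play and push in small steps.

Run:
```python
from f import *
Y=.1435;Z=.3077
f0=np.load("f0.npy")
r.servo_line([.427,Y,Z],speed=.03)
r.servo_line([.443,Y,Z],speed=.03); 
x=.443
while x<.4625:
    x+=.0008
    r.servo_line([x,Y,Z],speed=.03)
    f,t,s=force(2)
    d=f-f0;print("%.2f x%.4f act%s"%(s["clock"],x,s["tcp_pos"].round(4)),d.round(2),t.round(3),round(s["opening"],4))
    if abs(d[0])>16 or abs(d[1])>5 or abs(d[2])>6: print("stop");break
```

```text
16.77 x0.4438 act[0.4437 0.1435 0.3078] [-0.45  0.19  0.34] [-0.013  0.029  0.02 ] 0.0158
17.05 x0.4446 act[0.4446 0.1435 0.3077] [-0.7  -0.25  0.3 ] [ 0.043 -0.015 -0.006] 0.0157
17.33 x0.4454 act[0.4454 0.1435 0.3077] [0.56 0.03 0.16] [ 0.013  0.058 -0.007] 0.0156
17.62 x0.4462 act[0.4462 0.1435 0.3077] [-0.03 -0.25  0.7 ] [ 0.019  0.025 -0.024] 0.0158
17.90 x0.4470 act[0.4469 0.1435 0.3077] [-1.32 -0.62  0.79] [-0.043  0.25   0.002] 0.0157
18.18 x0.4478 act[0.4475 0.1435 0.3075] [-5.53 -0.63  0.83] [-0.112  0.963 -0.012] 0.0155
18.47 x0.4486 act[0.4482 0.1435 0.3072] [-6.25 -0.52  1.16] [-0.081  1.099 -0.04 ] 0.0155
18.75 x0.4494 act[0.4488 0.1435 0.3071] [-7.58 -0.81  0.17] [-0.098  1.31  -0.041] 0.0156
19.03 x0.4502 act[0.4492 0.1436 0.307 ] [-9.61 -0.71  1.63] [-0.08   1.771 -0.025] 0.0154
19.32 x0.4510 act[0.4498 0.1436 0.3069] [-11.75  -0.58   2.64] [-0.157  2.014 -0.013] 0.0157
19.60 x0.4518 act[0.4504 0.1436 0.3069] [-12.9   -1.15   2.7 ] [-0.134  2.294 -0.07 ] 0.0161
19.88 x0.4526 act[0.4512 0.1436 0.3068] [-12.83  -1.32   2.29] [-0.069  2.285 -0.027] 0.0158
20.17 x0.4534 
[... 451 characters left out ...]
0.4577 0.1435 0.308 ] [ 0.09 -0.29 -1.89] [-0.023 -0.056 -0.005] 0.0157
21.87 x0.4582 act[0.4584 0.1435 0.308 ] [ 0.27 -0.67 -0.54] [-0.002 -0.145  0.008] 0.0161
22.15 x0.4590 act[0.4591 0.1435 0.3079] [ 0.55 -0.33  0.1 ] [-0.036 -0.067 -0.   ] 0.0157
22.43 x0.4598 act[0.4598 0.1436 0.3076] [-0.39 -0.18 -0.64] [-0.021  0.008  0.007] 0.016
22.72 x0.4606 act[0.4604 0.1436 0.3076] [-2.75 -0.38  0.71] [0.029 0.569 0.026] 0.0157
23.00 x0.4614 act[0.4608 0.1436 0.3076] [-6.17 -0.46  2.59] [-0.016  1.134  0.005] 0.0159
23.28 x0.4622 act[0.4613 0.1436 0.3077] [-9.95  0.44  4.05] [ 0.023  1.638 -0.008] 0.0158
23.57 x0.4630 act[0.4617 0.1436 0.3077] [-12.43  -0.26   5.84] [-0.038  2.138 -0.021] 0.0156
```

Lip force peaked at about 13 N and fell to zero, and the hard stop came at x of about 0.4602, which is 13 mm after first lip contact, as specified. I relieve the push, check and release.

Run:
```python
from f import *
import cv2
f0=np.load("f0.npy")
r.servo_line([.4604,.1436,.3072],speed=.02);r.wait(.2)
f,t,s=force(4);print(s["clock"],s["tcp_pos"],(f-f0).round(2),t.round(3))
w=r.snapshot("wrist");cv2.imwrite("pics/w5.png",w["frame"][:,:,::-1])
w=r.snapshot("scene");cv2.imwrite("pics/s5.png",cv2.resize(w["frame"][120:260,230:400,::-1],None,fx=4,fy=4,interpolation=cv2.INTER_CUBIC))
```

```text
24.1167 [0.46034598 0.14364639 0.30718937] [-4.8   0.2   2.05] [ 0.067  0.79  -0.002]
```

View pics/w5.png

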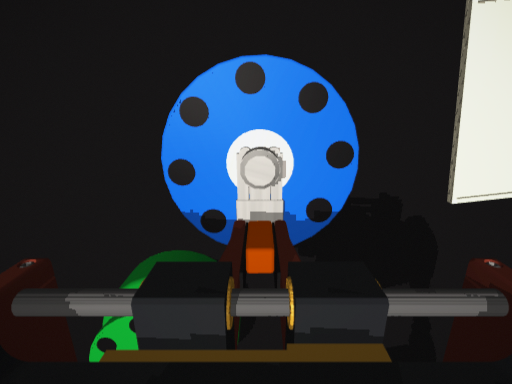

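View pics/s5.png

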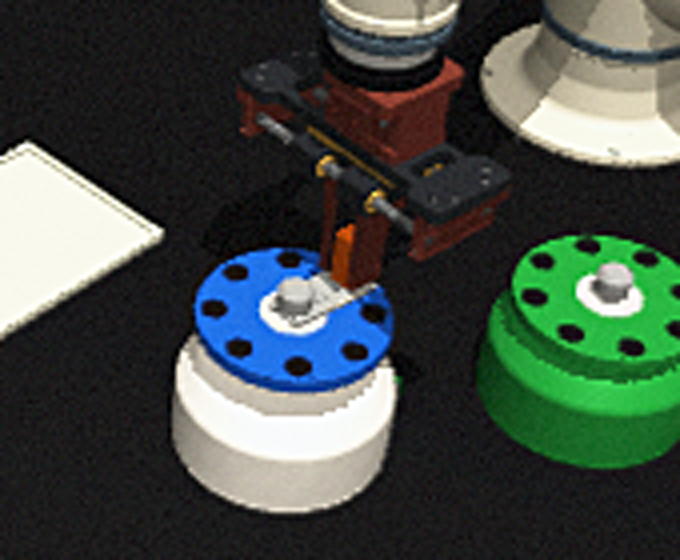

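The prongs surround the neck, lips just past the head at about (245,150) and (276,150). Still touching the stop lightly. Releasing and retreating.

Run:
```python
from f import *
import cv2,pickle
r.let_go();s=r.sense();print(s["clock"],s["opening"],s["contact_force"])
r.servo_line([.4604,.1436,.40],speed=.08)
r.wait(.3);f,t,s=force(3);print(s["clock"],f)
r.reach([.45,.1436,.42],[180,0,0]);r.wait(.3)
for n in("wrist","scene","top"):
    w=r.snapshot(n);pickle.dump(w,open(f"e_{n}.pkl","wb"));cv2.imwrite(f"pics/e_{n}.png",w["frame"][:,:,::-1])
    if n=="wrist": cv2.imwrite("pics/e_wz.png",cv2.resize(w["frame"][90:240,180:340,::-1],None,fx=4,fy=4,interpolation=cv2.INTER_CUBIC))
    if n=="scene": cv2.imwrite("pics/e_sz.png",cv2.resize(w["frame"][120:260,230:400,::-1],None,fx=4,fy=4,interpolation=cv2.INTER_CUBIC))
```

```text
25.4167 0.08784655367470917 [ 0.47313501 -0.72483516  0.19622818]
27.0583 [ 0.11419676 -0.17583116  0.20996585]
```

View pics/e_wz.png

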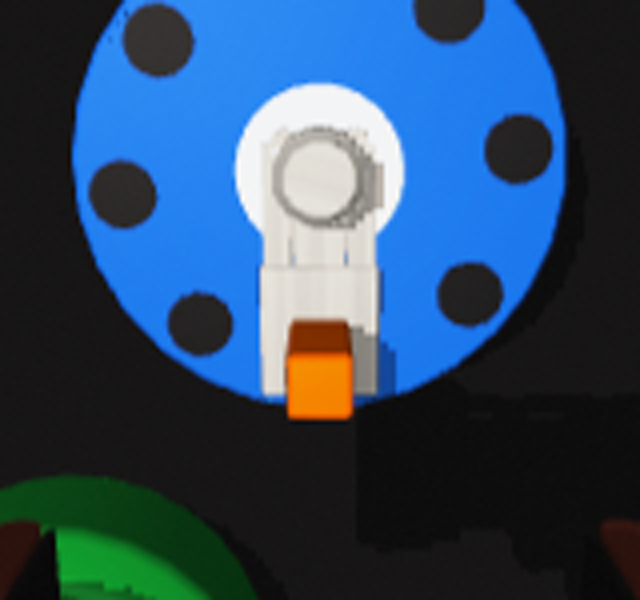

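View pics/e_scene.png

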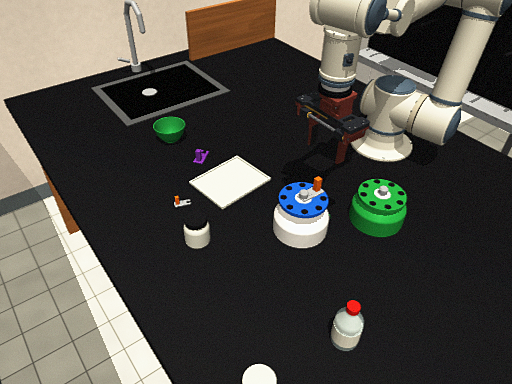

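View pics/e_sz.png

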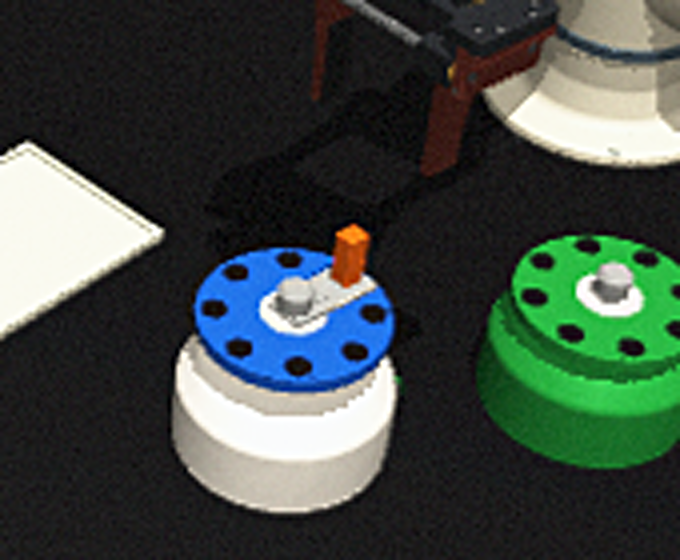

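The clip lies flat on the disc, round the neck, with the gripper clear and nothing else moved. One numeric check before handing in.

Run:
```python
import pickle
from h import *
from station import r
w=pickle.load(open("e_wrist.pkl","rb"))
b=lambda x,y:(180+(x+.5)/4-.5,90+(y+.5)/4-.5)
hub=onz(w,*b(320,168),.116);head=onz(w,*b(317,179),.138);tab=onz(w,*b(320,386),.160);bk=onz(w,*b(272,395),.118)
lip=onz(w,*b(319,128),.120)
print("hub",hub,"head",head,"tab",tab,"back",bk,"lip",lip)
r.hand_in();print(r.sense()["clock"])
```

```text
hub [0.50743575 0.14266157 0.116     ] head [0.50659667 0.1434222  0.138     ] tab [0.46083646 0.14274639 0.16      ] back [0.44609991 0.15596817 0.118     ] lip [0.5177445 0.1429194 0.12     ]
the job is handed in; nothing more can be done
the job is handed in; nothing more can be done
```

The clip is home in the spindle groove, flat on the blue disc and released, and the job is handed in at roughly 28 s of the 59 s allowed.

- **Pick-up:** I gripped the clip by its orange tab, lifted it out of the white tray and moved it beside the spindle.
- **Feeling for the disc:** I touched down with about 2.7 N and found the disc top at about 116 mm; the cameras gave 115 mm. I then raised the clip 0.7 mm and pushed it in along +x in 0.8 mm steps.
- **Push:** The force peaked at about 13 N as the lips passed the neck, then dropped to nearly zero. The hard stop came 13 mm after the lips first touched, as specified. I pressed against it with about 12 N at most, backed off to about 5 N, and then let go.
- **Check after release:** The tab is 46 mm and the plate's back edge 60–61 mm behind the spindle axis, and the lips are about 11 mm past it, all as they should be for a seated clip. The clip looks flat and the gripper is clear of it. The jar, bottle and bowl look unmoved in the final scene picture.
- **Disagreement:** Camera readings of the spindle axis along x differed by 1–2 mm (0.506 to 0.507 m). I relied on the felt stop instead. No other check disagreed.

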